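Dispense one toy wheel and nudge it into the gluing cradle

ROBOT

A 6-joint arm with a two-finger parallel gripper is mounted at the origin on the work surface. World frame = base frame: x ahead of the robot, y to its left, z up, the work surface at z = 0. Lengths are in m, angles in rad, forces in N, time in s.
With the tool pointing down it reaches from about 0.3 to 0.775 m from the base axis. Payload 14.6 kg.
Tool frame: the origin (TCP) lies at the very end of the fingers, on their centre line; the grasp point (between the pads) lies 19 mm behind it; y points along the fingers, z is the direction in which the jaws open and shut, and the axes are right-handed (so a half turn about y gives the same grasp; the last joint's range is limited). The gripper opens to 94 mm and grips with 3 to 60 N. Pads are 16 mm wide; open, the fingers measure 119 mm over their backs; the gripper's body (75 mm by 177 mm) begins 78 mm behind the grasp point.
Start: joints at [1.134, 0.3, 1.521, -0, 1.321, -0.067], TCP at [0.199, 0.513, 0.205] pointing down, gripper open.
Joint ranges: [-3.03, 3.03], [-0.79, 2.21], [0.23, 2.52], [-1.04, 4.18], [0, 3.07], [-2.55, 2.55]. Speed limits (rad/s): [2.22, 2.22, 2.57, 3.14, 3.14, 3.14].

INTERFACE

Orientations are given as [roll, pitch, yaw] about the fixed x, y, z axes, in that order (R = Rz(yaw) Ry(pitch) Rx(roll)).
In Python, from station import get_obs, camera, job gives the robot as it stands.
- The arm moves only by the tool step_arm, never from a script. Its argument "targets" is a list of rows, each a list of 6 numbers: the shift along the tool's x, y, z in mm, then the turn, a rotation vector about the tool's x, y, z in degrees. In form: [[dx, dy, dz, rx, ry, rz], ...]. A call has 1 to 12 rows; each row shifts and turns the commanded pose from where the row before left it, along the tool's axes as they then stand; what a row does not reach is not made up. A row lasts 1/8 s, in which the tool goes at most 62.5 mm and 10.7 degrees, less where a joint would pass 70% of its speed; a pose out of reach is approached as far as the arm can. A call is refused whole if a number of a shift passes 62.5 or a number of a turn 10.7, either way. A call with a gripper value outside its range is refused whole. "gripper" is the opening, from -1 (shut) to 1 (fully open), set as the call begins (left out, the last holds). The fingers move at their own pace and stop on an object; "squeeze" is the grip in N (left out, the last holds). Time passes only in rows, so rows that do not move let the fingers close. It gives the time, the measured TCP pose, the force and the opening at its end, in the units of the state.
- get_obs(): the state, without advancing time (a new reading comes with each control period).
- camera(name): name is "side" or "top" or "wrist"; returns a dict with "pixels" (420x560x3 uint8, red, green, blue), "intrinsics" (3x3 intrinsics, pixels), "R" (3x3) and "t" (3): a world point X has camera coordinates R X + t; the wrist camera has in their place "tool_from_camera" (4x4, takes a point from camera to tool coordinates, whose origin is the TCP and whose axes are the tool frame's). Camera axes: x right, y down, z forward; pixel columns grow to the right and rows downward; lengths in m; the calibration is good to about 2 mm. A picture is of the moment at which its call begins: read the wrist's pose just before it. There is no depth.
- job.hand_in(): hands the job in, once; it reports no verdict.
The state is a dict: "time_s": time; "qpos": joint angles; "joint_vel": joint speeds; "tau": joint torques, N m; "ee_pos": TCP position; "eef_rot": TCP orientation; "force": force on the tool from outside, world axes, zero at the start; "moment": the same for the moment, N m; "grip_width": finger opening in m.
Only numpy, scipy, OpenCV 4.12 (cv2) and the standard library are available. Lean on these libraries where they do the work, as an engineer would, in place of code of your own. Each camera call takes 0.05 s, during which the arm holds its last target.

TASK

Press the plunger of the wheel dispenser fully down once and let it spring back, so that a single wooden wheel slides out onto the bench. Then, without gripping or lifting it, push that wheel aside along the bench with the fingertips into either end of the H-shaped gluing cradle, until the wheel lies flat and wholly between the cradle's rails. Leave the other wheels in the dispenser, and leave everything else on the bench where it is.

Things in the scene. Friction and masses are not known exactly. Their poses are not given: they have to be found in the camera images.
- magazine (a point): bench-level point under the centre of the plywood dispenser's wheel magazine; x axis = the way wheels come out, through a slot at the foot of the front. From here the magazine is 64 mm wide (y), x -33 to 27 mm, 50 mm tall (stack 56 mm); behind it the plunger housing, 64 mm wide, x -113 to -33 mm, 63 mm tall. Fixed; wheels slide directly on the bench, no floor plate
- outlet (a point): point on the bench 60 mm in front of the magazine centre: about where the centre of the wheel comes to lie once the plunger has been pressed fully down, its rim about 11 mm clear of the dispenser's front
- plunger_top (a point): centre of the top of the plunger's round black button, 32 mm across, 70 mm behind the magazine centre, 112 mm above the bench when up. It is pressed straight down
- plunger (a joint): how far the plunger is down, m: 0 up, 0.030 fully down. Spring-return (3 N at the top, 9 N at the bottom, damped). It drives a flat bar along the bench twice as far (62 mm): fully down, the lowest wheel has been pushed right out; as it rises the bar goes back in and the next wheel drops down, which a second press would push out too
- wheel1: lowest wheel in the magazine, the one that comes out: wooden disc lying flat, 44 mm across, 14 mm thick, about 16 g, a dark axle mark at its centre; origin at the centre of its underside, z up
- wheel2: second wheel of the stack, same size, starts on wheel1; stays in the magazine, dropping to the bench
- wheel3: third wheel of the stack, same size; stays in the magazine
- wheel4: top wheel of the stack, same size; stays in the magazine
- cradle: H-shaped wooden gluing cradle fixed to the bench left or right of the dispenser, no floor, 12 mm high. Two rails along its y axis, 160 mm long, 12 mm wide, 80 mm apart inside; a stop bar 10 mm thick joins them across the middle, so each end is an open bay 75 mm deep with its mouth at y = +80 or -80 mm. Origin at its centre on the bench
- crate: fixed plywood parts crate, 110 x 160 x 45 mm with four dowels (61 mm high) and a block in it, on the side of the dispenser away from the cradle; leave alone; origin at the centre of its underside, long side along y
- glue: white glue bottle, upright, 54 mm across, 150 mm tall; origin at the centre of its foot; leave alone
- sander: cork sanding block, 95 x 55 x 28 mm; origin at the centre of its underside; leave alone
- offcut: square wooden offcut lying flat, 110 x 28 x 28 mm; origin at the centre of its underside; leave alone
- screwdriver: screwdriver lying on the bench, black handle, about 200 mm long; leave alone
- mug: white mug, 76 mm across, 90 mm tall; origin at the centre of its foot; leave alone

How it is judged:
By the outcome, as a careful person would: the job done as asked, in the order asked, and still so for the second after the job is handed in, with the robot touching nothing.
It also fails if it takes over 64 s, if anything falls off the work surface, if the arm or the gripper's body presses on something with over 40 N, if the wrist force passes 120 N, or if a joint passes its speed limit or range.

## Working session

There is one attempt and no reset: what is moved stays moved. The work goes in short steps, Python scripts to look and compute and a tool call to move; the robot and the scene stay as the last step left them, time stands still between calls to the robot, and variables do not carry over. Pictures are saved under pics/ and viewed, and the job is handed in when it is done.

Besides the shell and the picture viewer there is one more tool, called by a JSON object that holds its "api" and its "payload". step_arm: Moves the arm, as the interface text tells. Its arguments: {"type":"object","properties":{"targets":{"type":"array","items":{"type":"array","items":{"type":"number"}}},"gripper":{"type":"number"},"squeeze":{"type":"number"}},"required":["targets"]}

```bash
mkdir -p pics; ls; python3 - <<'E'
from station import get_obs,camera
import cv2,numpy as np,pickle
o=get_obs();print({k:np.round(v,3) for k,v in o.items()})
for n in("top","side","wrist"):
    c=camera(n);pickle.dump(c,open(f"pics/{n}0.pkl","wb"))
    cv2.imwrite(f"pics/{n}0.png",c["pixels"][...,::-1])
    print(n,{k:np.round(v,3).tolist() for k,v in c.items() if k!="pixels"})
E
```

```text
pics
{'time_s': np.float64(0.0), 'qpos': array([ 1.134,  0.3  ,  1.522,  0.   ,  1.321, -0.067]), 'joint_vel': array([ 0.   , -0.   ,  0.001,  0.001,  0.   , -0.   ]), 'tau': array([-0.0000e+00, -5.3181e+01, -3.5273e+01,  7.1000e-02,  2.4000e-02,
       -0.0000e+00]), 'ee_pos': array([0.199, 0.513, 0.205]), 'eef_rot': array([-1.572,  0.   , -0.37 ]), 'force': array([ 0.007,  0.796, -0.598]), 'moment': array([-0.012, -0.029,  0.012]), 'grip_width': np.float64(0.094)}
top {'intrinsics': [[489.563, 0.0, 280.546], [0.0, 489.563, 211.011], [0.0, 0.0, 1.0]], 'R': [[-0.02, -0.999, -0.026], [-0.982, 0.024, -0.185], [0.186, 0.022, -0.982]], 't': [0.028, 0.555, 0.907]}
side {'intrinsics': [[532.198, 0.0, 280.985], [0.0, 532.198, 212.106], [0.0, 0.0, 1.0]], 'R': [[0.958, -0.286, 0.007], [-0.217, -0.743, -0.633], [0.187, 0.605, -0.774]], 't': [-0.545, 0.209, 1.126]}
wrist {'intrinsics': [[351.287, 0.0, 276.679], [0.0, 351.287, 215.083], [0.0, 0.0, 1.0]], 'tool_from_camera': [[-0.001, 0.973, 0.231, -0.066], [-0.001, -0.231, 0.973, -0.18], [1.0, 0.0, 0.001, 0.002], [0.0, 0.0, 0.0, 1.0]]}
```

View pics/top0.png

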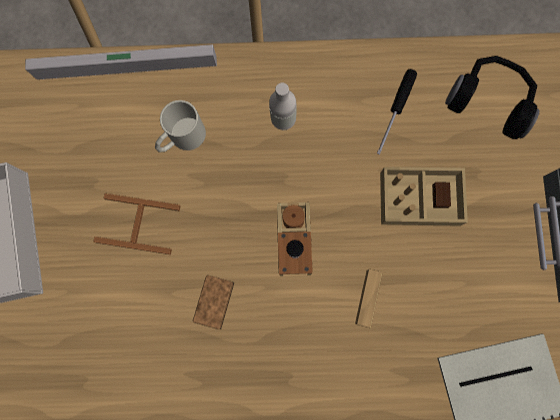

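View pics/side0.png

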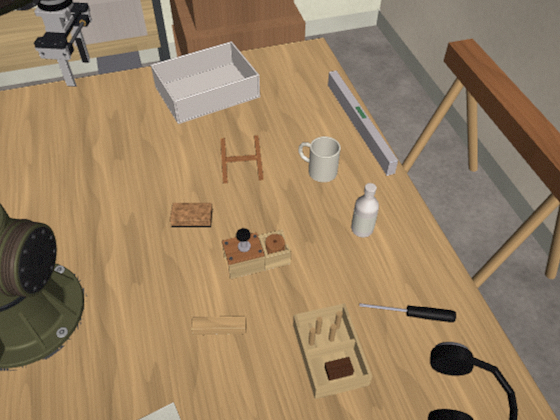

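View pics/wrist0.png

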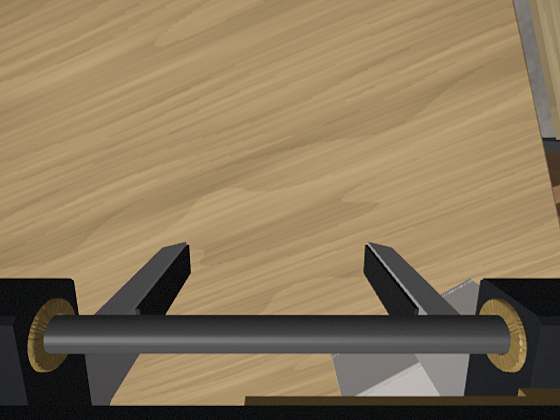

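```bash
cat > h.py <<'E'
import numpy as np,cv2,pickle
def ray(c,uv,z):
    K,R,t=c["intrinsics"],np.array(c["R"]),np.array(c["t"])
    d=R.T@np.linalg.inv(K)@np.array([uv[0],uv[1],1.]); o=-R.T@t
    return o+d*(z-o[2])/d[2]
def proj(c,X):
    p=c["intrinsics"]@(np.array(c["R"])@np.array(X)+c["t"]);return p[:2]/p[2]
E
python3 - <<'E'
import cv2
a=cv2.imread("pics/top0.png")
b=cv2.resize(a[160:340,80:330],None,fx=3.2,fy=3.2,interpolation=cv2.INTER_CUBIC)
cv2.imwrite("pics/z1.png",b)
a=cv2.imread("pics/side0.png")
cv2.imwrite("pics/z2.png",cv2.resize(a[120:290,160:310],None,fx=3.5,fy=3.5,interpolation=cv2.INTER_CUBIC))
E
```

```text
(no output)
```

View pics/z1.png

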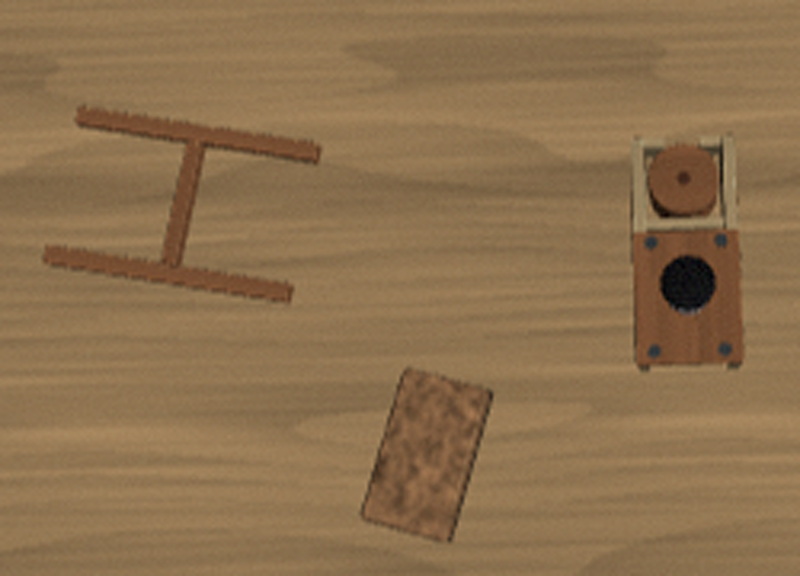

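View pics/z2.png

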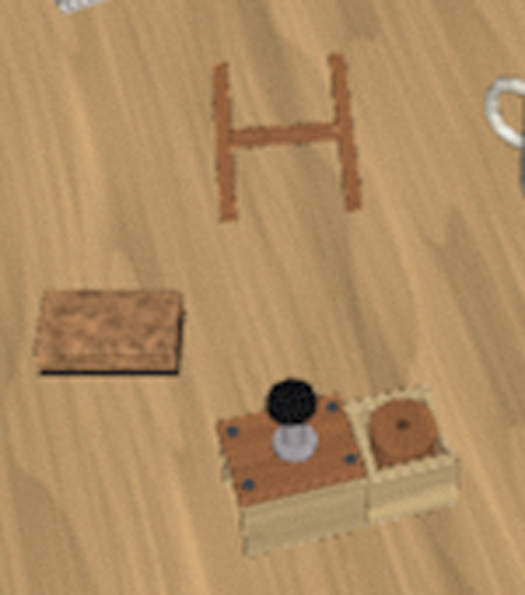

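```bash
python3 - <<'E'
from h import *
T=pickle.load(open("pics/top0.pkl","rb"));S=pickle.load(open("pics/side0.pkl","rb"))
def t(px,py,z):return ray(T,(80+px/3.2,160+py/3.2),z)
def s(px,py,z):return ray(S,(160+px/3.5,120+py/3.5),z)
# button by mask
for n,c,(x0,x1,y0,y1) in(("T",T,(270,320,225,270)),("S",S,(230,260,222,247))):
    p=c["pixels"][y0:y1,x0:x1].max(2)<45
    p=cv2.morphologyEx(p.astype(np.uint8),cv2.MORPH_OPEN,np.ones((3,3)))
    k,l,st,ce=cv2.connectedComponentsWithStats(p);i=1+np.argmax(st[1:,4])
    print(n,st[i],ce[i]+[x0,y0],ray(c,ce[i]+[x0,y0],.110))
print("wheel mark",t(684,178,.056),s(402,424,.056))
print("housing rear corners",t(635,363,.063),t(741,362,.063),"front",t(635,232,.063),t(739,230,.063))
print("mag front",t(631,136,.05),t(735,136,.05))
print("side mag front", s(424,388,.05),s(457,458,.05))
for nm,z in(("top",.012),):
  print("T rails far", t(80,107,z),t(320,145,z),t(318,162,z),t(77,124,z))
  print("T rails near",t(44,247,z),t(291,285,z),t(289,302,z),t(42,262,z))
  print("S rail near",s(215,65,z),s(228,63,z),s(236,217,z),s(222,219,z))
  print("S rail far",s(331,56,z),s(344,56,z),s(359,208,z),s(347,210,z))
E
```

```text
T [ 17  16  16  15 209] [294.58373206 247.97607656] [ 0.47621715 -0.01024954  0.11      ]
S [  7   7  13  12 133] [242.85714286 234.58646617] [ 0.47921236 -0.01564976  0.11      ]
wheel mark [ 0.54543584 -0.01050095  0.056     ] [ 0.5500377  -0.01307148  0.056     ]
housing rear corners [0.4338465  0.02124896 0.063     ] [ 0.43308861 -0.04133028  0.063     ] front [0.51198481 0.01975332 0.063     ] [ 0.51171983 -0.04262341  0.063     ]
mag front [0.57357598 0.02143039 0.05      ] [ 0.57195909 -0.04251706  0.05      ]
side mag front [0.57291514 0.01475689 0.05      ] [ 0.57699094 -0.04387944  0.05      ]
T rails far [0.60971232 0.37978421 0.012     ] [0.58060934 0.22273316 0.012     ] [0.56950271 0.22381985 0.012     ] [0.59846594 0.38121336 0.012     ]
T rails near [0.51860345 0.39866476 0.012     ] [0.49064546 0.23952745 0.012     ] [0.47989801 0.24056308 0.012     ] [0.5089895 0.3994559 0.012    ]
S rail near [0.51578684 0.3903511  0.012     ] [0.52599329 0.38975089 0.012     ] [0.49540147 0.22946337 0.012     ] [0.48525376 0.23038149 0.012     ]
S rail far [0.60503125 0.37512189 0.012     ] [0.6147894  0.37229057 0.012     ] [0.58317386 0.21311099 0.012     ] [0.57428405 0.21364351 0.012     ]
```

{"api": "step_arm", "payload": {"targets": [[0,0,0,0,9.83,0],[0,0,0,0,9.83,0],[0,0,0,0,9.83,0],[0,0,0,0,9.83,0],[0,0,0,0,9.83,0],[0,0,0,0,9.83,0],[0,0,0,0,9.83,0],[40,0,40,0,0,0],[40,0,45,0,0,0],[40,0,45,0,0,0],[40,0,45,0,0,0],[40,0,45,0,0,0]], "gripper": -1}}

```text
time_s: 1.65
ee_pos: [0.4199, 0.3113, 0.2054]
eef_rot: [-1.571, 0.0, -1.571]
force: [0.8, 1.1, 0.5]
grip_width: 0.0009
```

{"api": "step_arm", "payload": {"targets": [[40,0,45,0,0,0],[40,0,45,0,0,0],[33,0,30,0,0,0],[0,0,0,0,0,0],[0,0,0,0,0,0],[0,0,0,0,0,0]]}}

```text
time_s: 2.4
ee_pos: [0.5382, 0.2007, 0.2055]
eef_rot: [-1.571, 0.0, -1.569]
force: [0.8, -0.7, 0.1]
grip_width: 0.0006
```

```bash
cat >> h.py <<'E'
from scipy.spatial.transform import Rotation as Ro
def shot(n,tag):
    from station import get_obs,camera
    o=get_obs();c=camera(n)
    if n=="wrist":
        A=np.eye(4);A[:3,:3]=Ro.from_euler("xyz",o["eef_rot"]).as_matrix();A[:3,3]=o["ee_pos"]
        W=np.linalg.inv(A@np.array(c["tool_from_camera"]));c["R"]=W[:3,:3];c["t"]=W[:3,3]
    pickle.dump(c,open(f"pics/{tag}.pkl","wb"));cv2.imwrite(f"pics/{tag}.png",c["pixels"][...,::-1])
    print(o["time_s"],o["ee_pos"].round(4),o["eef_rot"].round(3),o["force"].round(2),o["grip_width"])
    return c
E
python3 -c "
from h import *
shot('wrist','w1')"
```

```text
2.4 [0.5382 0.2007 0.2055] [-1.571  0.    -1.569] [ 0.84 -0.73  0.11] 0.00062367382912951
```

View pics/w1.png

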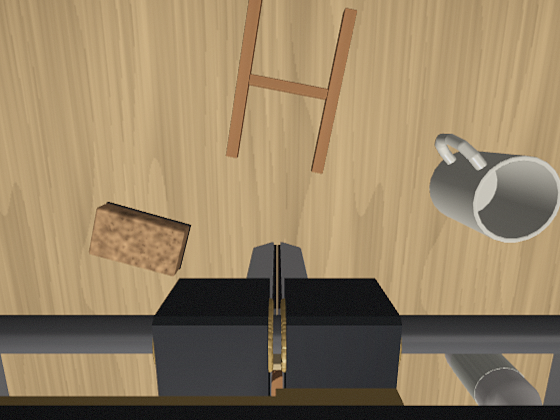

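Wrist view shows the cradle above the fingers: its near mouth has corners at about (227,157), (238,158), (312,172) and (323,173).

```bash
python3 -c "
from h import *
c=pickle.load(open('pics/w1.pkl','rb'))
for p in [(227,157),(238,158),(312,172),(323,173),(357,11),(345,9),(250,75),(328,90)]: print(p,ray(c,p,.012).round(4))
T=pickle.load(open('pics/top0.pkl','rb'));print(ray(T,(284,122),0),ray(T,(282,89),.15))
"
```

```text
(227, 157) [0.4872 0.2431 0.012 ]
(238, 158) [0.4987 0.2421 0.012 ]
(312, 172) [0.5769 0.2275 0.012 ]
(323, 173) [0.5886 0.2265 0.012 ]
(357, 11) [0.6162 0.3819 0.012 ]
(345, 9) [0.6046 0.3836 0.012 ]
(250, 75) [0.5126 0.3241 0.012 ]
(328, 90) [0.591 0.31  0.012]
[0.75950779 0.00499504 0.        ] [0.76607012 0.00570478 0.15      ]
```

{"api": "step_arm", "payload": {"targets": [[50,0,0,0,0,0],[50,0,-10,0,0,0],[50,0,-10,0,0,0],[40,0,-10,0,0,0],[0,0,0,0,0,0],[0,0,0,0,0,0],[0,0,0,0,0,0]]}}

```text
time_s: 3.32
ee_pos: [0.5089, 0.011, 0.2054]
eef_rot: [-1.571, 0.0, -1.569]
force: [-0.1, 0.6, -0.7]
grip_width: 0.0003
```

```bash
python3 -c "
from h import *
shot('wrist','w2')"
```

```text
3.325 [0.5089 0.011  0.2054] [-1.571  0.    -1.569] [-0.1   0.56 -0.74] 0.0002786429309395084
```

View pics/w2.png

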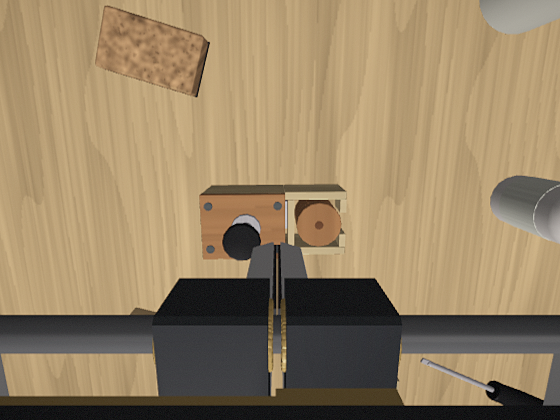

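Dispenser in view: black button centre (241,241), wheel axle mark (320,225).

```bash
python3 -c "
from h import *
c=pickle.load(open('pics/w2.pkl','rb'))
print(ray(c,(241,241),.112),ray(c,(320,225),.056))
for p in [(201,194),(284,194),(285,259),(202,260)]: print(p,ray(c,p,.063).round(4))
for p in [(347,192),(347,253)]: print(p,ray(c,p,.05).round(4))
"
```

```text
[ 0.48129614 -0.00730342  0.112     ] [ 0.55229746 -0.00863514  0.056     ]
(201, 194) [0.4399 0.0228 0.063 ]
(284, 194) [0.517 0.023 0.063]
(285, 259) [ 0.5185 -0.041   0.063 ]
(202, 260) [ 0.4378 -0.0422  0.063 ]
(347, 192) [0.5781 0.0228 0.05  ]
(347, 253) [ 0.5811 -0.0393  0.05  ]
```

{"api": "step_arm", "payload": {"targets": [[10,0,-14,0,0,0],[11,0,-15,0,0,0],[0,30,0,0,0,0],[0,30,0,0,0,0],[0,22,0,0,0,0],[0,0,0,0,0,0],[0,0,0,0,0,0]]}}

```text
time_s: 4.25
ee_pos: [0.4803, -0.0109, 0.1243]
eef_rot: [-1.57, -0.0, -1.57]
force: [0.6, 0.4, 0.1]
grip_width: 0.0008
```

```bash
python3 -c "
from h import *
shot('side','s1');shot('top','t1')
a=cv2.imread('pics/s1.png')[140:300,150:330];b=cv2.imread('pics/t1.png')[160:320,200:380]
cv2.imwrite('pics/st1.png',np.hstack([cv2.resize(a,None,fx=2.2,fy=2.2),cv2.resize(b,None,fx=2.2,fy=2.2)]))"
```

```text
4.25 [ 0.4803 -0.0109  0.1243] [-1.57 -0.   -1.57] [0.59 0.41 0.1 ] 0.000776622194690366
4.3 [ 0.4804 -0.011   0.1245] [-1.569 -0.    -1.57 ] [ 0.49  0.09 -0.31] 0.00031833881927862664
```

View pics/st1.png

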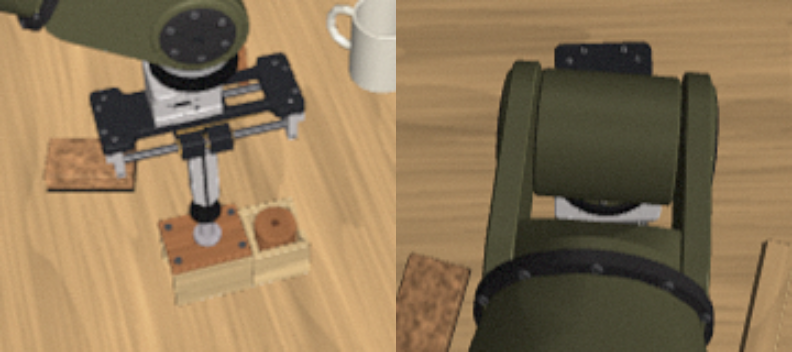

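The side view shows the closed fingertips centred right above the black button (about (205,205) in the crop). Pressing slowly.

{"api": "step_arm", "payload": {"targets": [[0,5,0,0,0,0],[0,5,0,0,0,0],[0,3,0,0,0,0],[0,3,0,0,0,0],[0,3,0,0,0,0],[0,3,0,0,0,0],[0,3,0,0,0,0],[0,3,0,0,0,0],[0,3,0,0,0,0],[0,3,0,0,0,0],[0,3,0,0,0,0],[0,0,0,0,0,0]]}}

```text
time_s: 5.85
ee_pos: [0.4798, -0.0112, 0.0866]
eef_rot: [-1.571, -0.0, -1.571]
force: [-3.5, 0.4, 6.5]
grip_width: 0.0005
```

{"api": "step_arm", "payload": {"targets": [[0,2.5,0,0,0,0],[0,2,0,0,0,0],[0,1,0,0,0,0],[0,0,0,0,0,0],[0,0,0,0,0,0]]}}

```text
time_s: 6.48
ee_pos: [0.4799, -0.0112, 0.0821]
eef_rot: [-1.57, -0.0, -1.571]
force: [-9.3, 0.5, 21.3]
grip_width: 0.0005
```

{"api": "step_arm", "payload": {"targets": [[0,0.8,0,0,0,0],[0,0,0,0,0,0],[0,0,0,0,0,0]]}}

```text
time_s: 6.85
ee_pos: [0.4799, -0.0112, 0.082]
eef_rot: [-1.57, -0.0, -1.571]
force: [-14.3, 1.0, 30.6]
grip_width: 0.0002
```

```bash
python3 -c "
from h import *
shot('side','s2')
a=cv2.imread('pics/s2.png')[140:300,150:330]
cv2.imwrite('pics/s2z.png',cv2.resize(a,None,fx=3.5,fy=3.5))"
```

```text
6.85 [ 0.4799 -0.0112  0.082 ] [-1.57  -0.    -1.571] [-14.29   1.03  30.57] 0.00021433684431323605
```

View pics/s2z.png

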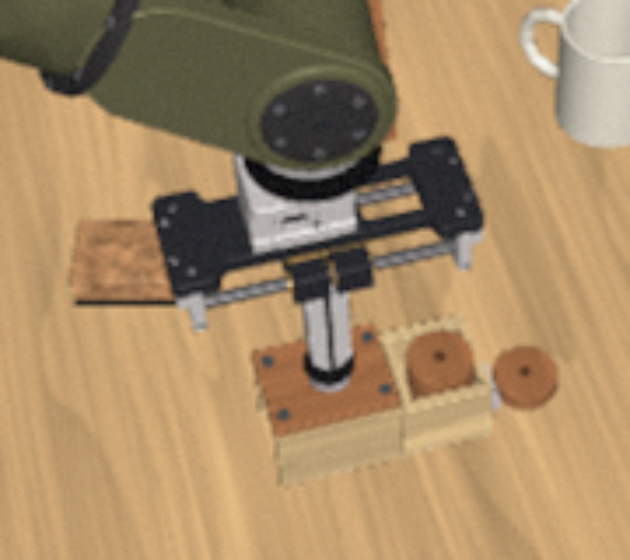

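The force jumps at z = 0.082, so the plunger is on its stop. The side view shows wheel 1 fully out, with its mark at about (524,371) in the crop. Releasing slowly, straight up.

{"api": "step_arm", "payload": {"targets": [[0,-3,0,0,0,0],[0,-3,0,0,0,0],[0,-3,0,0,0,0],[0,-4,0,0,0,0],[0,-4,0,0,0,0],[0,-5,0,0,0,0],[0,-5,0,0,0,0],[0,-6,0,0,0,0],[0,-10,0,0,0,0],[0,-20,0,0,0,0],[0,-30,0,0,0,0],[0,-40,0,0,0,0]]}}

```text
time_s: 8.4
ee_pos: [0.4794, -0.0111, 0.214]
eef_rot: [-1.572, 0.0, -1.571]
force: [0.2, -0.4, 0.9]
grip_width: 0.0005
```

{"api": "step_arm", "payload": {"targets": [[0,0,40,0,0,0],[20,0,40,0,0,0],[20,0,40,0,0,0],[20,0,10,0,0,0],[0,0,0,0,0,0],[0,0,0,0,0,0]], "gripper": -0.4}}

```text
time_s: 9.15
ee_pos: [0.6095, -0.0707, 0.2134]
eef_rot: [-1.571, 0.0, -1.571]
force: [0.4, -0.5, -0.0]
grip_width: 0.0283
```

```bash
python3 -c "
from h import *
shot('side','s3');shot('wrist','w3')
a=cv2.imread('pics/s3.png')[140:300,150:330]
cv2.imwrite('pics/s3z.png',cv2.resize(a,None,fx=3.5,fy=3.5))"
```

```text
9.15 [ 0.6095 -0.0707  0.2134] [-1.571  0.    -1.571] [ 0.41 -0.52 -0.04] 0.02825503386356006
9.2 [ 0.6094 -0.0705  0.2135] [-1.571  0.    -1.57 ] [ 0.07 -0.09  0.65] 0.0285902154507488
```

View pics/s3z.png

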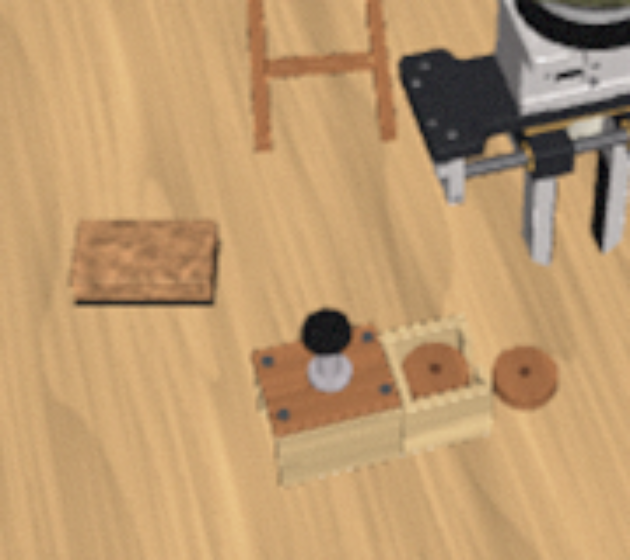

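View pics/w3.png

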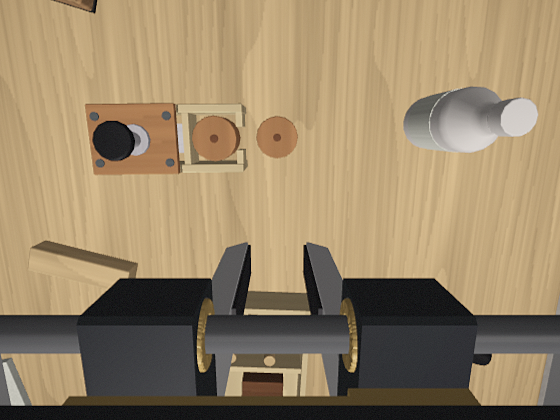

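Plunger is back up and the wheel lies free at about (277,137) in the wrist view, already centred between the finger columns (248–307).

```bash
python3 -c "
from h import *
c=pickle.load(open('pics/w3.pkl','rb'))
print('wheel',ray(c,(277.5,136.5),.014),'front face',ray(c,(245,172),.05),ray(c,(245,105),.05))
print('crate edge',ray(c,(270,292),.045),'bottle',ray(c,(432,122),0.01),'bottle right top',ray(c,(518,117),.15))
s=pickle.load(open('pics/s3.pkl','rb'));print(ray(s,(150+524/3.5,140+371/3.5),.014))
"
```

```text
wheel [ 0.61158139 -0.00709928  0.014     ] front face [ 0.57984035 -0.04048646  0.05      ] [0.58107828 0.02206507 0.05      ]
crate edge [ 0.6037078  -0.16980644  0.045     ] bottle [0.77455411 0.00794373 0.01      ] bottle right top [0.77179149 0.00748872 0.15      ]
[ 0.60941527 -0.01284544  0.014     ]
```

{"api": "step_arm", "payload": {"targets": [[0,40,2.5,0,0,0],[0,50,0,0,0,0],[0,50,0,0,0,0],[0,40,0,0,0,0],[0,15,0,0,0,0],[0,9,0,0,0,0],[0,0,0,0,0,0],[0,0,0,0,0,0]], "gripper": -0.53}}

```text
time_s: 10.25
ee_pos: [0.613, -0.0713, 0.0105]
eef_rot: [-1.569, -0.0, -1.571]
force: [-0.3, -1.2, 0.2]
grip_width: 0.022
```

```bash
python3 -c "
from h import *
shot('wrist','w4')"
```

```text
10.25 [ 0.613  -0.0713  0.0105] [-1.569 -0.    -1.571] [-0.34 -1.23  0.25] 0.022032272268412693
```

View pics/w4.png

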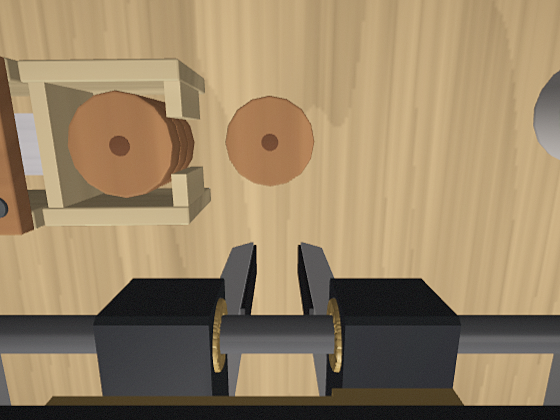

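{"api": "step_arm", "payload": {"targets": [[0,5,-3,0,0,0],[-10,0,0,0,0,0],[-10,0,0,0,0,0],[-6,0,0,0,0,0],[-5,0,0,0,0,0],[-5,0,0,0,0,0],[-5,0,0,0,0,0],[0,0,0,0,0,0]]}}

```text
time_s: 11.3
ee_pos: [0.6093, -0.0299, 0.0041]
eef_rot: [-1.571, 0.0, -1.57]
force: [0.2, 0.0, 0.3]
grip_width: 0.0221
```

```bash
python3 -c "
from h import *
shot('wrist','w5')
def sim(p,th,rows,L=.027):
    p=np.array(p,float)
    for d,r in rows:
        h=np.array([-np.sin(th),np.cos(th)]);p+=d/1000*h;th+=np.radians(r)
        h=np.array([-np.sin(th),np.cos(th)]);print(p.round(3),round(np.degrees(th),1),'wheel',(p+L*h).round(3))
sim((.61,.03),0,[(8,4)]*6+[(8,0)]*8+[(8,-4)]*8+[(8,0)]*5)
"
```

```text
11.3 [ 0.6093 -0.0299  0.0041] [-1.571  0.    -1.57 ] [0.22 0.02 0.32] 0.022089238448576964
[0.61  0.038] 4.0 wheel [0.608 0.065]
[0.609 0.046] 8.0 wheel [0.606 0.073]
[0.608 0.054] 12.0 wheel [0.603 0.08 ]
[0.607 0.062] 16.0 wheel [0.599 0.088]
[0.604 0.069] 20.0 wheel [0.595 0.095]
[0.602 0.077] 24.0 wheel [0.591 0.102]
[0.598 0.084] 24.0 wheel [0.587 0.109]
[0.595 0.092] 24.0 wheel [0.584 0.116]
[0.592 0.099] 24.0 wheel [0.581 0.124]
[0.589 0.106] 24.0 wheel [0.578 0.131]
[0.585 0.113] 24.0 wheel [0.574 0.138]
[0.582 0.121] 24.0 wheel [0.571 0.145]
[0.579 0.128] 24.0 wheel [0.568 0.153]
[0.576 0.135] 24.0 wheel [0.565 0.16 ]
[0.572 0.143] 20.0 wheel [0.563 0.168]
[0.57 0.15] 16.0 wheel [0.562 0.176]
[0.567 0.158] 12.0 wheel [0.562 0.184]
[0.566 0.166] 8.0 wheel [0.562 0.192]
[0.565 0.174] 4.0 wheel [0.563 0.201]
[0.564 0.182] 0.0 wheel [0.564 0.209]
[0.564 0.19 ] -4.0 wheel [0.566 0.217]
[0.565 0.198] -8.0 wheel [0.568 0.224]
[0.566 0.206] -8.0 wheel [0.57  0.232]
[0.567 0.213] -8.0 wheel [0.571 0.24 ]
[0.568 0.221] -8.0 wheel [0.572 0.248]
[0.569 0.229] -8.0 wheel [0.573 0.256]
[0.57  0.237] -8.0 wheel [0.574 0.264]
```

View pics/w5.png

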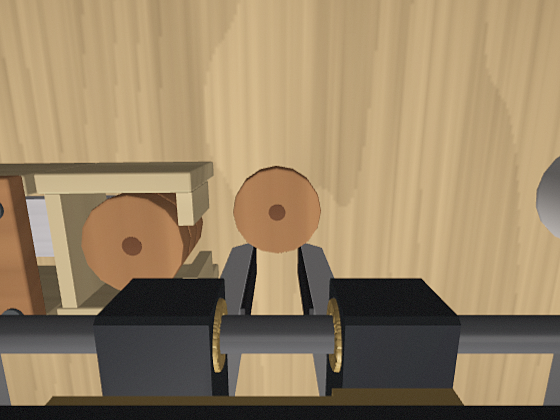

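Wheel is nested symmetrically against both fingertips (mark (277,212)).

```bash
cat > sim.py <<'E'
import numpy as np
def sim(p,th,rows,L=.027,pr=True):
    p=np.array(p,float);th=np.radians(th)
    for d,r in rows:
        h=np.array([-np.sin(th),np.cos(th)]);p+=d/1000*h;th+=np.radians(r)
        h=np.array([-np.sin(th),np.cos(th)])
        if pr: print(p.round(3),round(np.degrees(th),1),'wheel',(p+L*h).round(3))
E
python3 -c "
from sim import *
sim((.61,.03),0,[(7,5)]*8+[(9,0)]*8+[(7,-5)]*10+[(8,0)]*5)
"
```

```text
[0.61  0.037] 5.0 wheel [0.608 0.064]
[0.609 0.044] 10.0 wheel [0.605 0.071]
[0.608 0.051] 15.0 wheel [0.601 0.077]
[0.606 0.058] 20.0 wheel [0.597 0.083]
[0.604 0.064] 25.0 wheel [0.593 0.089]
[0.601 0.071] 30.0 wheel [0.588 0.094]
[0.598 0.077] 35.0 wheel [0.582 0.099]
[0.593 0.082] 40.0 wheel [0.576 0.103]
[0.588 0.089] 40.0 wheel [0.57 0.11]
[0.582 0.096] 40.0 wheel [0.565 0.117]
[0.576 0.103] 40.0 wheel [0.559 0.124]
[0.57 0.11] 40.0 wheel [0.553 0.131]
[0.565 0.117] 40.0 wheel [0.547 0.138]
[0.559 0.124] 40.0 wheel [0.541 0.144]
[0.553 0.131] 40.0 wheel [0.536 0.151]
[0.547 0.138] 40.0 wheel [0.53  0.158]
[0.543 0.143] 35.0 wheel [0.527 0.165]
[0.539 0.149] 30.0 wheel [0.525 0.172]
[0.535 0.155] 25.0 wheel [0.524 0.179]
[0.532 0.161] 20.0 wheel [0.523 0.186]
[0.53  0.168] 15.0 wheel [0.523 0.194]
[0.528 0.174] 10.0 wheel [0.523 0.201]
[0.527 0.181] 5.0 wheel [0.524 0.208]
[0.526 0.188] -0.0 wheel [0.526 0.215]
[0.526 0.195] -5.0 wheel [0.529 0.222]
[0.527 0.202] -10.0 wheel [0.532 0.229]
[0.528 0.21 ] -10.0 wheel [0.533 0.237]
[0.53  0.218] -10.0 wheel [0.534 0.245]
[0.531 0.226] -10.0 wheel [0.536 0.252]
[0.532 0.234] -10.0 wheel [0.537 0.26 ]
[0.534 0.242] -10.0 wheel [0.538 0.268]
```

{"api": "step_arm", "payload": {"targets": [[-5,0,0,0,0,0],[-5,0,0,0,0,0],[-6,0,0,0,0,0],[-6,0,0,0,0,0],[-7,0,0,0,0,0],[-7,0,0,0,0,0],[-7,0,0,0,0,0],[-7,0,0,0,0,0],[-6,0,0,0,0,0],[-4,0,0,0,0,0],[0,0,0,0,0,0]]}}

```text
time_s: 12.72
ee_pos: [0.6093, 0.0301, 0.0041]
eef_rot: [-1.571, -0.0, -1.57]
force: [0.4, 0.4, 0.9]
grip_width: 0.0222
```

{"api": "step_arm", "payload": {"targets": [[-7,0,0,0,-5,0],[-7,0,0,0,-5,0],[-7,0,0,0,-5,0],[-7,0,0,0,-5,0],[-7,0,0,0,-5,0],[-7,0,0,0,-5,0],[-7,0,0,0,-5,0],[-7,0,0,0,-5,0],[-5,0,0,0,0,0],[-4,0,0,0,0,0],[0,0,0,0,0,0]]}}

```text
time_s: 14.1
ee_pos: [0.5869, 0.0891, 0.0042]
eef_rot: [-1.571, 0.0, -0.874]
force: [0.4, 0.6, -0.7]
grip_width: 0.022
```

```bash
python3 -c "
from h import *
shot('wrist','w6')"
```

```text
14.1 [0.5869 0.0891 0.0042] [-1.571  0.    -0.874] [ 0.43  0.57 -0.69] 0.02204084474733414
```

View pics/w6.png

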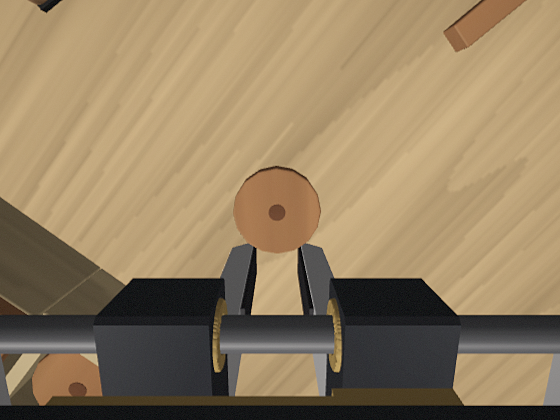

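Wheel still nested (277,212); the sander is far off at top left and a cradle rail shows at upper right (455,40).

{"api": "step_arm", "payload": {"targets": [[-6,0,0,0,0,0],[-8,0,0,0,0,0],[-8,0,0,0,0,0],[-8,0,0,0,0,0],[-8,0,0,0,0,0],[-8,0,0,0,0,0],[-7,0,0,0,0,0],[-5,0,0,0,0,0],[-3,0,0,0,0,0]]}}

```text
time_s: 15.28
ee_pos: [0.5476, 0.136, 0.0042]
eef_rot: [-1.571, -0.0, -0.873]
force: [-0.4, -0.3, 0.2]
grip_width: 0.0218
```

{"api": "step_arm", "payload": {"targets": [[-7,0,0,0,5,0],[-7,0,0,0,5,0],[-7,0,0,0,5,0],[-7,0,0,0,5,0],[-7,0,0,0,5,0],[-7,0,0,0,5,0],[-6,0,0,0,5,0],[-4,0,0,0,5,0],[0,0,0,0,0,0]]}}

```text
time_s: 16.4
ee_pos: [0.5272, 0.1826, 0.0042]
eef_rot: [-1.571, 0.0, -1.57]
force: [0.4, 0.0, 0.2]
grip_width: 0.0218
```

```bash
python3 -c "
from h import *
shot('wrist','w7')"
```

```text
16.4 [0.5272 0.1826 0.0042] [-1.571  0.    -1.57 ] [0.36 0.   0.16] 0.021782612793019938
```

View pics/w7.png

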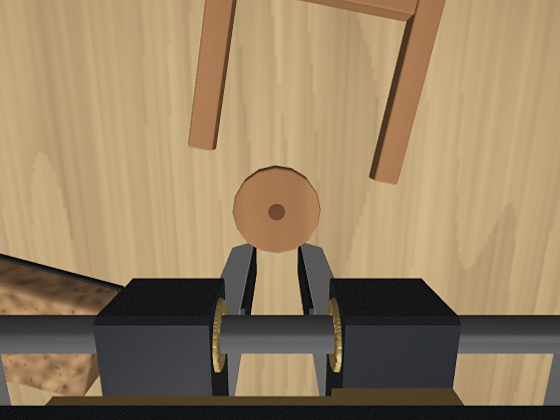

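Mouth inner corners are at (214,150) and (370,180), and the wheel at (277,212) is about 3 mm off the bay axis. I'll turn about 10° to line up with the rails and push in.

{"api": "step_arm", "payload": {"targets": [[-7,0,0,0,3.5,0],[-7,0,0,0,3.5,0],[-7,0,0,0,3.5,0],[-7,0,0,0,0,0],[-7,0,0,0,0,0],[-5,0,0,0,0,0],[-4,0,0,0,0,0],[0,0,0,0,0,0]]}}

```text
time_s: 17.45
ee_pos: [0.5327, 0.2263, 0.0041]
eef_rot: [-1.571, -0.0, -1.753]
force: [0.5, 0.0, -1.3]
grip_width: 0.0219
```

```bash
python3 -c "
from h import *
shot('wrist','w8')"
```

```text
17.45 [0.5327 0.2263 0.0041] [-1.571 -0.    -1.753] [ 0.54  0.02 -1.34] 0.021903466877865426
```

View pics/w8.png

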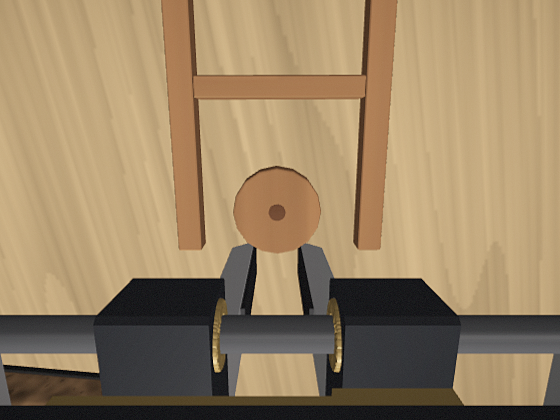

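Well centred: rails at columns about 204 and 357, wheel at 277, its rear rim at the mouth line (row 250). Pushing 20 mm more, then backing off.

{"api": "step_arm", "payload": {"targets": [[-5,0,0,0,0,0],[-5,0,0,0,0,0],[-5,0,0,0,0,0],[-3,0,0,0,0,0],[-2,0,0,0,0,0],[0,0,0,0,0,0],[3,0,0,0,0,0],[8,0,0,0,0,0],[15,0,0,0,0,0],[15,0,0,0,0,0],[0,0,0,0,0,0]]}}

```text
time_s: 18.88
ee_pos: [0.5288, 0.2042, 0.0043]
eef_rot: [-1.571, -0.0, -1.756]
force: [1.3, -0.5, -0.4]
grip_width: 0.022
```

{"api": "step_arm", "payload": {"targets": [[0,-20,0,0,0,0],[0,-40,0,0,0,0],[0,-50,0,0,0,0],[10,-50,0,0,0,0],[10,-20,0,0,0,0],[0,0,0,0,0,0],[0,0,0,0,0,0]]}}

```text
time_s: 19.75
ee_pos: [0.5249, 0.186, 0.1829]
eef_rot: [-1.572, -0.001, -1.754]
force: [-0.5, -0.2, 0.2]
grip_width: 0.0222
```

```bash
python3 -c "
from h import *
c=shot('wrist','w9');shot('side','s9')"
```

```text
19.75 [0.5249 0.186  0.1829] [-1.572e+00 -1.000e-03 -1.754e+00] [-0.48 -0.21  0.24] 0.022236759513409105
19.8 [0.5248 0.186  0.1827] [-1.573e+00 -1.000e-03 -1.754e+00] [-0.16 -0.14 -0.02] 0.021770303554335287
```

View pics/w9.png

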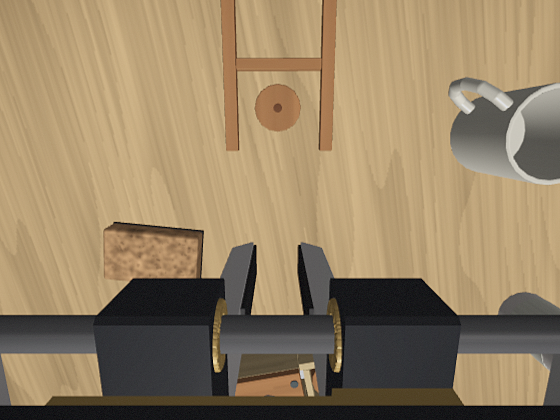

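View pics/s9.png

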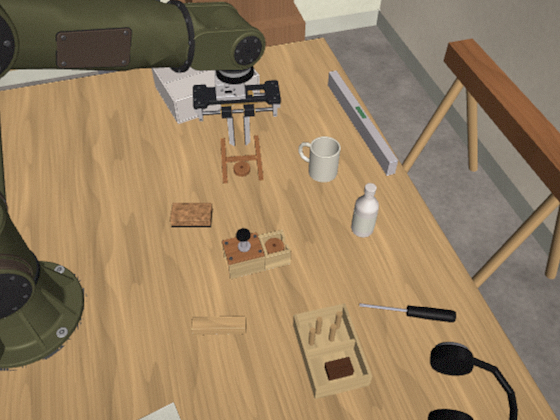

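The wheel at (278,107) lies flat in the bay, with its rear rim at row 131, inside the mouth line at row 150. The plunger is up, the other wheels are in the magazine, and everything else looks where it was.

```bash
python3 -c "
from station import job
print(job.hand_in())"
```

```text
the job is handed in; nothing more can be done
None
```

I pressed the plunger once to its stop, and one wheel slid out as the plunger sprang back. I then pushed that wheel along the bench with the two part-open fingertips, without gripping or lifting it, into the cradle's near bay. I backed off, raised the arm and handed in at about 20 s.

**Last checks:**
- **Wheel:** the last wrist picture shows it flat and centred between the rails. Its rear rim is about 18 mm inside the mouth, and it does not touch the stop bar.
- **Dispenser:** the last side picture shows the plunger up and wheels still in the magazine; they can't be counted one by one there.
- **Other things:** nothing else in that side picture looks moved. I compared it with the first picture by eye only.
- **Forces:** the largest wrist force I read was about 31 N down (with 14 N sideways), while the plunger was held on its stop.

**Disagreement:** the three cameras differed by about 3–10 mm on positions. I used averages for the press and aimed the final pushes by where the wheel and rails lay relative to the fingers in the wrist picture. No check failed.

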